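# Short burst of the dust extractor from its push-pull switch

### The job

Give the dust extractor a short burst: on the switch box with the round knob, pull the knob up until it clicks out, leave it out for a second or two, then push it fully back in. Leave the bar-shaped knob of the lamp's switch box as it is, pushed in.

Things in the scene. Friction and masses are not known exactly. Their poses are not given: they have to be found in the camera images.
- extractor_top (a point): Centre of the top face of the dust extractor's knob; z up. The knob is a round black mushroom head, 36 mm in diameter and 24 mm tall, on a 10 mm steel stem in the middle of the top of a fixed grey switch box (94 x 74 mm, 60 mm high, standing on the bench). With the knob in, its top is 100 mm above the bench and 16 mm of stem shows between the box top and the head; with the knob out, all of this is 20 mm higher. The point rides with the knob.
- extractor_knob (a joint): Height in m by which the round knob is pulled out, straight up: 0 = in (off), 0.020 = out (on), a hard stop at each end. A click spring holds it at either end: it takes about 6 N to start it either way, and past the middle the spring carries it to the other end. It stays where it has clicked.
- lamp_top (a point): Centre of the top face of the lamp's knob, a black bar 44 x 14 mm and 24 mm tall, upright on the same kind of stem and the same kind of grey box, at the same height; z up. Not to be operated. The two boxes stand side by side, 0.15 m or more apart, and may have changed places.
- lamp_knob (a joint): Height in m by which the bar knob is pulled out: 0 = in, 0.020 = out; it starts in and stays in.
Mind the look-alikes: they are no part of the job. Leave any green look-alike of the part that bears extractor_top alone.

How it is judged:
On the way:
1. the round knob is pulled out to its click and stays out for a second (value of joint extractor_knob above 0.015 m), for 1 s.
At the end, for the whole second after the job is handed in: The round knob has been out (more than 15 mm) for a second and is back in, within 3 mm of its inner stop; the bar knob is in, within 3 mm of its inner stop (value of joint each of extractor_knob, lamp_knob below 0.003 m); the robot touches nothing.
It fails at once if the lamp's bar knob is pulled out more than 10 mm (value of joint lamp_knob above 0.01 m).
It also fails if it takes over 35 s, if anything falls off the work surface, if the arm or the gripper's body presses on something with over 40 N, if the wrist force passes 120 N, or if a joint passes its speed limit or range.

### The arm

A 6-joint arm with a two-finger parallel gripper is mounted at the origin on a cart in front of the work surface, level with it; the furniture and walls round the work are solid. World frame = base frame: x ahead of the robot, y to its left, z up, the work surface at z = 0. Lengths are in m, angles in rad, forces in N, time in s.
With the tool pointing down it reaches from about 0.35 to 0.975 m from the base axis. Payload 4.9 kg.
Tool frame: the origin (TCP) lies at the very end of the fingers, on their centre line; the grasp point (between the pads) lies 19 mm behind it; x points along the fingers, y is the direction in which the jaws open and shut, and the axes are right-handed (so a half turn about x gives the same grasp; the last joint's range is limited). The gripper opens to 85 mm and grips with 20 to 120 N. Pads are 22 mm wide; open, the fingers measure 114 mm over their backs; the gripper's body (76 mm by 85 mm) begins 54 mm behind the grasp point. The pads swing forward as they close: fully open they stand 13 mm farther back than shut.
Start: joints at [-1.445, 0.053, 1.613, -0, 1.476, -0.119], TCP at [0.151, -0.606, 0.231] pointing down, gripper open.
Joint ranges: [-3.01, 3.01], [-1.01, 2.22], [0.06, 2.58], [-1.02, 4.17], [0.09, 2.62], [-3.14, 3.14]. Speed limits (rad/s): [2.57, 2.57, 3.14, 3.14, 3.14, 3.14].

### API

Orientations are given as a rotation vector (axis times angle).
In Python, from station import ctrl, get_image, calibration, finish_job, search_frame, cut_out, mark_of gives the robot as it stands. The module is installed in compiled form; this text tells all that it offers.
- The arm moves only by the tool arm_command, never from a script. Its argument "plan" is a list that holds one entry, the list of rows, each a list of 7 numbers: the shift along the tool's x, y, z in m, then the turn, a rotation vector about the tool's x, y, z in degrees, then the finger opening in m, from 0 to 0.0854. A call has 1 to 20 rows; each row shifts and turns the pose as measured when the row begins, along the tool's axes as they then stand; what a row does not reach is not made up. A row lasts 1/12 s, in which the tool goes at most 41.7 mm and 7.16 degrees, less where a joint would pass 70% of its speed; a pose out of reach is approached as far as the arm can. A call with a gripper value outside its range is refused whole. The fingers move at their own pace and stop on an object; "squeeze" is the grip in N (left out, the last holds). Time passes only in rows, so rows that do not move let the fingers close. It gives the time, the measured TCP pose, the force and the opening at its end, in the units of the state.
- ctrl.get_obs(): the state, without advancing time (a new reading comes with each control period).
- get_image(name): name is "side" or "top" or "wrist"; returns the picture (480x640x3 uint8, red, green, blue); there is no depth.
- calibration(name): a dict with "fx", "fy", "cx", "cy" (pixels), "k1" (the pictures are not rectified: a ray, as slopes to the right and down, at radius r is drawn at 1 + k1 r^2 times it, then the intrinsics apply), "cam_to_world" (4x4, takes a point from camera to world coordinates); the wrist camera has in their place "hand_eye" (4x4, takes a point from camera to tool coordinates, whose origin is the TCP and whose axes are the tool frame's). Camera axes: x right, y down, z forward; pixel columns grow to the right and rows downward; lengths in m; the calibration is good to about 2 mm. A picture is of the moment at which its call begins: read the wrist's pose just before it. calibration takes no time and is no camera call.
- finish_job(): hands the job in, once; it reports no verdict.
Trained networks look in the newest picture that a camera, given by its name, has taken for a name from the list of things; names that differ only in an ending like _2 or _b are one class to them, and where a whole thing is asked for, a point or a joint stands for the part that bears it (a point fixed in the world has none). Each returns a list of dicts, best first, with "conf" (0 to 1); they miss things now and then, are a little off and sometimes report something else, mostly with a low value. They report only what shows in the picture. A call takes as long as a camera call. They do not tell look-alikes from the thing itself.
- search_frame(camera, thing): "at" ([x, y, z] in m, in the coordinates of the camera as it stood for that picture, good to about 4 mm: the middle of the surface that is visible of it).
- cut_out(camera, thing): "mask" (480x640 bool, what is visible of it).
- mark_of(camera, thing): "at" ([x, y, z] in m, in the coordinates of the camera as it stood for that picture, good to about 4 mm: a listed point, or the origin of a listed thing).
The state is a dict: "t": time; "q": joint angles; "dq": joint speeds; "effort": joint torques, N m; "tool_pos": TCP position; "tool_rot": TCP orientation; "contact_force": force on the tool from outside, world axes, zero at the start; "wrist_torque": the same for the moment, N m; "opening": finger opening in m.
Only numpy, scipy, OpenCV 4.12 (cv2) and the standard library are available. Lean on these libraries where they do the work, as an engineer would, in place of code of your own. Each camera call takes 0.05 s, during which the arm holds its last target. There are 200 camera calls.

## Working session

There is one attempt and no reset: what is moved stays moved. The work goes in short steps, Python scripts to look and compute and a tool call to move; the robot and the scene stay as the last step left them, time stands still between calls to the robot, and variables do not carry over. Pictures are saved under pics/ and viewed, about 8 in all and at most 12, crops included, and the job is handed in when it is done.

Besides the shell and the picture viewer there is one more tool, called as name(argument=value, ...), one argument or row to a line, values as JSON. arm_command: Moves the arm, as the interface text tells. Its arguments: {"type":"object","properties":{"plan":{"type":"array","items":{"type":"array","items":{"type":"array","items":{"type":"number"}}}},"squeeze":{"type":"number"}},"required":["plan"]}

```bash
mkdir -p pics
cat > h.py <<'E'
import numpy as np, cv2
from scipy.spatial.transform import Rotation as R
from station import *
def T(cam):
    c=calibration(cam)
    if 'cam_to_world' in c: return np.array(c['cam_to_world'])
    o=ctrl.get_obs(); M=np.eye(4); M[:3,:3]=R.from_rotvec(o['tool_rot']).as_matrix(); M[:3,3]=o['tool_pos']
    return M@np.array(c['hand_eye'])
def w(M,p): return (M@np.append(p,1))[:3].round(4)
def px(cam,p):
    c=calibration(cam); x,y=p[0]/p[2],p[1]/p[2]; s=1+c['k1']*(x*x+y*y)
    return (round(c['fx']*x*s+c['cx']),round(c['fy']*y*s+c['cy']))
E
python3 - <<'E'
from h import *
o=ctrl.get_obs(); print(o)
ims=[]
for cam in ['top','side']:
    M=T(cam); im=get_image(cam); ims.append(im)
    for th in ['extractor_top','lamp_top']:
        for d in mark_of(cam,th): print(cam,th,round(d['conf'],2),w(M,d['at']),px(cam,d['at']))
cv2.imwrite('pics/a.png',cv2.resize(np.vstack(ims)[:,:,::-1],None,fx=.625,fy=.625) )
for n,i in zip('ts',ims): cv2.imwrite(f'pics/{n}.png',i[:,:,::-1])
E
```

```text
{'t': 0.0, 'q': array([-1.44499629e+00,  5.33498374e-02,  1.61428846e+00,  1.89414634e-05,
        1.47600623e+00, -1.19013790e-01]), 'dq': array([ 0.00103828,  0.00124276, -0.0006566 ,  0.00027077, -0.00018025,
        0.00165766]), 'effort': array([ 4.84518150e-04, -3.93687236e+01, -3.70177674e+01,  1.75845565e-05,
        7.17350253e-03, -1.05603453e-05]), 'tool_pos': array([ 0.15140345, -0.60574355,  0.23007069]), 'tool_rot': array([ 2.09219704,  0.2595454 , -2.09217197]), 'contact_force': array([-0.01872705, -0.54442554,  0.42450719]), 'wrist_torque': array([ 0.05435194, -0.01896194, -0.00560618]), 'opening': 0.08520559415891668}
top extractor_top 0.69 [0.5427 0.2469 0.0984] (211, 215)
top extractor_top 0.69 [0.5927 0.1115 0.0962] (296, 184)
top lamp_top 0.58 [ 0.5063 -0.0695  0.099 ] (410, 239)
side extractor_top 0.78 [0.5462 0.2433 0.0991] (298, 309)
side extractor_top 0.68 [0.595  0.1104 0.0991] (272, 241)
side lamp_top 0.63 [ 0.511  -0.0687  0.0986] (317, 163)
```

View pics/a.png

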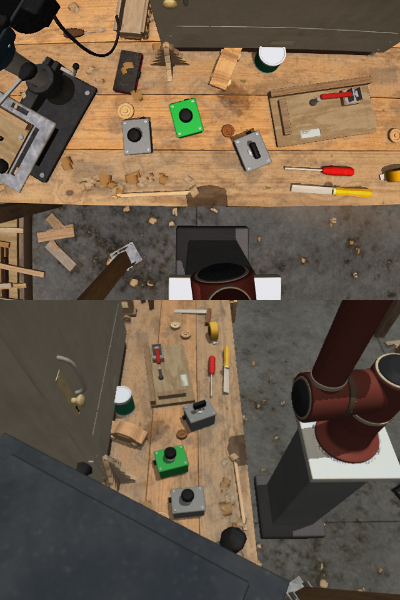

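Top picture: the grey box with round knob at (211,215), a green one with round knob at (296,184), and a grey one with bar knob at (410,239). The first fits: it is grey with a round head. The green one is a look-alike and the bar is the lamp. I'll confirm with a crop.

Run:
```python
import cv2,numpy as np
t=cv2.imread('pics/t.png')[60:340,0:340]; s=cv2.imread('pics/s.png')[140:480,180:430]
a=cv2.resize(t,None,fx=1.25,fy=1.25); b=cv2.resize(s,None,fx=1.4,fy=1.4)
h=max(a.shape[0],b.shape[0]); p=lambda i:np.pad(i,((0,h-i.shape[0]),(0,0),(0,0)))
cv2.imwrite('pics/b.png',np.hstack([p(a),p(b)]))
```

```text
(no output)
```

View pics/b.png

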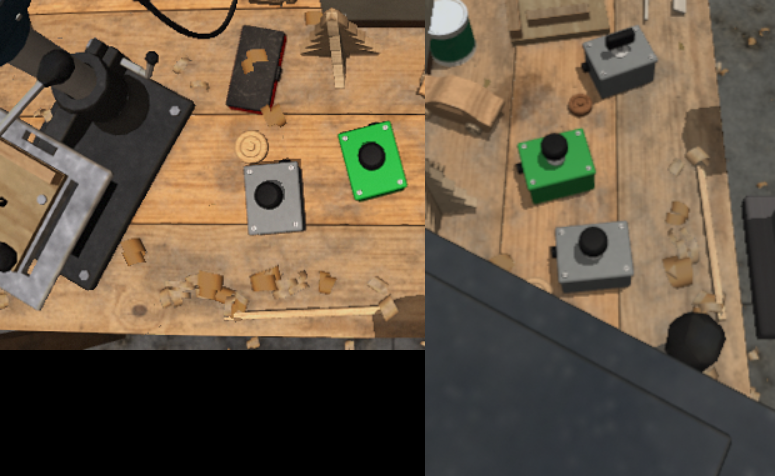

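Confirmed: grey box with round knob at about (0.544, 0.245, 0.099), which agrees with the expected height of 0.100. Next I check how tall the drill press is and where its parts lie, and get the tool axes.

Run:
```python
from h import *
def ray(cam,p):
    c=calibration(cam);M=T(cam);K=np.array([[c['fx'],0,c['cx']],[0,c['fy'],c['cy']],[0,0,1]])
    x=cv2.undistortPoints(np.array([[p]],float),K,np.array([c['k1'],0,0,0]))[0,0]
    d=M[:3,:3]@[x[0],x[1],1]; return M[:3,3],d/np.linalg.norm(d)
def tri(a,b):
    (o,d),(p,e)=ray('top',a),ray('side',b); s=np.linalg.lstsq(np.stack([d,-e],1),p-o,rcond=None)[0]
    u,v=o+s[0]*d,p+s[1]*e; print(a,b,((u+v)/2).round(3),'gap',np.linalg.norm(u-v).round(3))
tri((4,265),(375,385)); tri((44,114),(375,385)); tri((121,107),(375,385)); tri((44,114),(134,468/1.))
tri((121,107),(134,468)); 
for p in [(85,285),(150,140),(75,92),(44,114),(4,265)]:
    o,d=ray('top',p); print(p,[ (o+d*(z-o[2])/d[2]).round(2) for z in (0,.15,.3)])
print('side cam',T('side')[:3,3],'top',T('top')[:3,3])
o=ctrl.get_obs();Rm=R.from_rotvec(o['tool_rot']).as_matrix();print(Rm.round(3))
```

```text
(4, 265) (375, 385) [0.46  0.428 0.372] gap 0.005
(44, 114) (375, 385) [0.541 0.4   0.431] gap 0.163
(121, 107) (375, 385) [0.548 0.363 0.374] gap 0.215
(44, 114) (134, 468.0) [0.712 0.487 0.205] gap 0.06
(121, 107) (134, 468) [ 0.805  0.47  -0.066] gap 0.058
(85, 285) [array([0.43, 0.49, 0.  ]), array([0.43, 0.43, 0.15]), array([0.44, 0.36, 0.3 ])]
(150, 140) [array([0.69, 0.38, 0.  ]), array([0.65, 0.33, 0.15]), array([0.62, 0.29, 0.3 ])]
(75, 92) [array([0.78, 0.53, 0.  ]), array([0.73, 0.46, 0.15]), array([0.68, 0.39, 0.3 ])]
(44, 114) [array([0.74, 0.59, 0.  ]), array([0.7 , 0.51, 0.15]), array([0.65, 0.43, 0.3 ])]
(4, 265) [array([0.46, 0.66, 0.  ]), array([0.46, 0.56, 0.15]), array([0.46, 0.47, 0.3 ])]
side cam [0.52648911 0.52884348 0.84206332] top [0.45581399 0.08496567 0.93681835]
[[-0.     0.242 -0.97 ]
 [ 0.001 -0.97  -0.242]
 [-1.    -0.001 -0.   ]]
```

arm_command(
  plan=[
    [[-0.004, -0.018, -0.03, 0, 0, 0, 0.085], [-0.004, -0.018, -0.03, 0, 0, 0, 0.085], [-0.004, -0.018, -0.03, 0, 0, 0, 0.085], [-0.004, -0.018, -0.03, 0, 0, 0, 0.085], [-0.004, -0.018, -0.03, 0, 0, 0, 0.085], [-0.004, -0.018, -0.03, 0, 0, 0, 0.085], [-0.004, -0.018, -0.03, 0, 0, 0, 0.085], [-0.004, -0.018, -0.03, 0, 0, 0, 0.085], [0, -0.018, -0.03, 0, 0, 0, 0.085], [0, -0.018, -0.03, 0, 0, 0, 0.085], [0, -0.018, -0.03, 0, 0, 0, 0.085], [0, -0.018, -0.03, 0, 0, 0, 0.085], [0, -0.018, -0.03, 0, 0, 0, 0.085], [0, -0.018, -0.03, 0, 0, 0, 0.085]],
  ],
)

```text
t: 1.47
tool_pos: [0.509, -0.2497, 0.2643]
tool_rot: [2.1, 0.241, -2.096]
contact_force: [0.8, -1.3, -0.4]
opening: 0.0851
```

arm_command(
  plan=[
    [[0, -0.026, -0.0085, 0, 0, 0, 0.085], [0, -0.026, -0.0085, 0, 0, 0, 0.085], [0, -0.026, -0.0085, 0, 0, 0, 0.085], [0, -0.026, -0.0085, 0, 0, 0, 0.085], [0, -0.026, -0.0085, 0, 0, 0, 0.085], [0, -0.026, -0.0085, 0, 0, 0, 0.085], [0, -0.026, -0.0085, 0, 0, 0, 0.085], [0, -0.026, -0.0085, 0, 0, 0, 0.085], [0, -0.026, -0.0085, 0, 0, 0, 0.085], [0, -0.026, -0.0085, 0, 0, 0, 0.085], [0, -0.026, -0.0085, 0, 0, 0, 0.085], [0, -0.026, -0.0085, 0, 0, 0, 0.085], [0, -0.026, -0.0085, 0, 0, 0, 0.085], [0, -0.026, -0.0085, 0, 0, 0, 0.085], [0, -0.026, -0.0085, 0, 0, 0, 0.085], [0, -0.026, -0.0085, 0, 0, 0, 0.085], [0, -0.024, -0.0085, 0, 0, 0, 0.085], [0, -0.02, -0.0085, 0, 0, 0, 0.085], [0, 0, 0, 0, 0, 0, 0.085]],
  ],
)

```text
t: 3.05
tool_pos: [0.5527, 0.2637, 0.2634]
tool_rot: [2.1, 0.252, -2.088]
contact_force: [-0.1, 0.1, -0.4]
opening: 0.0852
```

```bash
cat > look.py <<'E'
import sys
from h import *
o=ctrl.get_obs(); print(o['tool_pos'].round(4),o['contact_force'].round(1),round(o['opening'],4),round(o['t'],2))
Rm=R.from_rotvec(o['tool_rot']).as_matrix()
ims=[]
for cam in ['wrist','top','side']:
    M=T(cam); im=get_image(cam); ims.append(im)
    for d in mark_of(cam,'extractor_top'):
        p=w(M,d['at']); print(cam,round(d['conf'],2),p,px(cam,d['at']),'tool-frame',(Rm.T@(p-o['tool_pos'])).round(4))
cv2.imwrite(sys.argv[1],np.hstack([ims[0][:,:,::-1],ims[2][180:,180:430,::-1][:300].repeat(1,0) if 0 else cv2.resize(ims[2][140:440,180:430,::-1],(400,480))])[:, :1040])
i=cv2.imread(sys.argv[1]); cv2.imwrite(sys.argv[1],cv2.resize(i,None,fx=.76,fy=.76))
E
python3 look.py pics/c.png
```

```text
[0.5527 0.2637 0.2634] [-0.1  0.1 -0.4] 0.0852 3.05
wrist 0.63 [0.5885 0.1133 0.0989] (494, 225) tool-frame [0.1646 0.1545 0.0018]
wrist 0.55 [0.5435 0.2425 0.1028] (339, 241) tool-frame [0.1605 0.0183 0.0148]
top 0.82 [0.5944 0.1105 0.0955] (297, 183) tool-frame [ 0.168   0.1586 -0.0032]
top 0.73 [0.5427 0.2468 0.0997] (211, 215) tool-frame [0.1636 0.0139 0.0146]
side 0.8 [0.5448 0.242  0.1008] (299, 308) tool-frame [0.1625 0.0191 0.0137]
```

View pics/c.png

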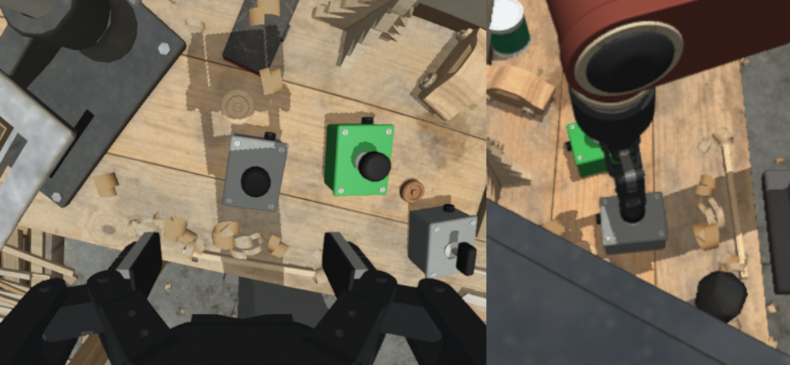

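The wrist picture shows the grey round knob at about (339,241), the green look-alike to its right and the bar knob at the far right. All three cameras agree on (0.544, 0.244, 0.100).

arm_command(
  plan=[
    [[0.01, 0.008, 0.007, 0, 0, 0, 0.085], [0.02, 0.008, 0.007, 0, 0, 0, 0.085], [0.025, 0, 0, 0, 0, 0, 0.085], [0.025, 0, 0, 0, 0, 0, 0.085], [0.025, 0, 0, 0, 0, 0, 0.085], [0.02, 0, 0, 0, 0, 0, 0.085], [0.005, 0, 0, 0, 0, 0, 0.085], [0, 0, 0, 0, 0, 0, 0.085]],
  ],
)

```text
t: 4.02
tool_pos: [0.547, 0.2318, 0.134]
tool_rot: [2.119, 0.234, -2.087]
contact_force: [1.4, -0.5, 1.0]
opening: 0.085
```

```bash
python3 look.py pics/d.png
```

```text
[0.547  0.2318 0.134 ] [ 1.4 -0.5  1. ] 0.085 4.02
wrist 0.68 [0.5425 0.243  0.1013] (295, 285) tool-frame [ 0.0326 -0.012   0.0024]
wrist 0.56 [0.5897 0.1114 0.0988] (557, 252) tool-frame [ 0.0358  0.1267 -0.0145]
top 0.88 [0.5962 0.1104 0.0961] (297, 182) tool-frame [ 0.0386  0.1291 -0.0206]
side 0.55 [0.5962 0.1109 0.0987] (271, 241) tool-frame [ 0.036   0.1287 -0.0207]
side 0.45 [0.5414 0.242  0.1001] (301, 308) tool-frame [ 0.0338 -0.0113  0.0037]
```

View pics/d.png

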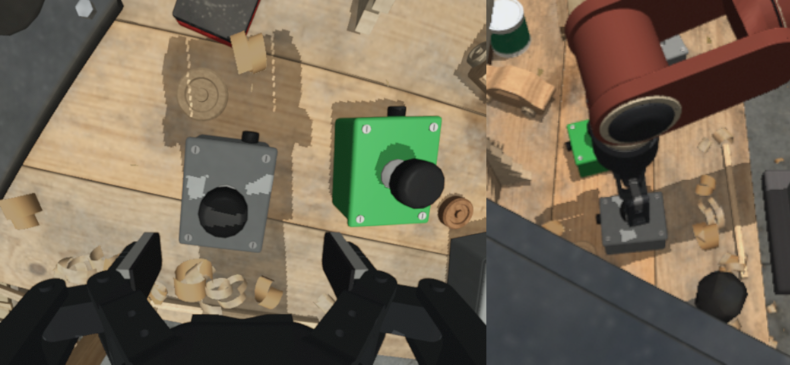

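arm_command(
  plan=[
    [[0, -0.007, 0.002, 0, 0, 0, 0.085], [0, -0.005, 0.001, 0, 0, 0, 0.085], [0.012, 0, 0, 0, 0, 0, 0.085], [0.016, 0, 0, 0, 0, 0, 0.085], [0.015, 0, 0, 0, 0, 0, 0.085], [0.01, 0, 0, 0, 0, 0, 0.085], [0, 0, 0, 0, 0, 0, 0.085]],
  ],
)

```text
t: 4.9
tool_pos: [0.5466, 0.2484, 0.0859]
tool_rot: [2.135, 0.241, -2.069]
contact_force: [-0.2, 0.3, -0.7]
opening: 0.0849
```

Run:
```python
from h import *
o=ctrl.get_obs(); Rm=R.from_rotvec(o['tool_rot']).as_matrix(); print(o['tool_pos'],o['contact_force'],Rm.round(3))
print('need',(Rm.T@(np.array([.5428,.2430,.068])-o['tool_pos'])).round(4))
M=T('wrist');get_image('wrist')
for d in mark_of('wrist','extractor_top'): print(d['conf'],w(M,d['at']))
```

```text
[0.5466134  0.24839063 0.08592398] [-0.2070825   0.31774867 -0.71838833] [[ 0.031  0.225 -0.974]
 [ 0.005 -0.974 -0.225]
 [-1.     0.002 -0.031]]
need [0.0178 0.0044 0.0055]
0.69 [0.5453 0.2427 0.103 ]
```

arm_command(
  plan=[
    [[0.006, 0.002, 0.002, 0, -0.9, 0, 0.085], [0.006, 0.002, 0.002, 0, -0.9, 0, 0.085], [0.005, 0, 0, 0, 0, 0, 0.085], [0, 0, 0, 0, 0, 0, 0.085]],
  ],
)

```text
t: 5.33
tool_pos: [0.5467, 0.244, 0.0722]
tool_rot: [2.105, 0.238, -2.097]
contact_force: [-0.4, 0.7, -0.2]
opening: 0.0851
```

Run:
```python
from h import *
o=ctrl.get_obs(); Rm=R.from_rotvec(o['tool_rot']).as_matrix(); print(o['tool_pos'],o['contact_force'],Rm.round(3))
print('need',(Rm.T@(np.array([.544,.2430,.068])-o['tool_pos'])).round(4))
```

```text
[0.54666876 0.24400953 0.07220609] [-0.39160556  0.74430735 -0.17750741] [[ 0.004  0.225 -0.974]
 [-0.    -0.974 -0.225]
 [-1.     0.001 -0.004]]
need [0.0042 0.0004 0.0028]
```

Good. A small trim, then close.

arm_command(
  plan=[
    [[0.003, 0, 0.002, 0, 0, 0, 0.085], [0, 0, 0, 0, 0, 0, 0.045], [0, 0, 0, 0, 0, 0, 0.045], [0, 0, 0, 0, 0, 0, 0.045], [0, 0, 0, 0, 0, 0, 0.045], [0, 0, 0, 0, 0, 0, 0.02], [0, 0, 0, 0, 0, 0, 0.02], [0, 0, 0, 0, 0, 0, 0.02], [0, 0, 0, 0, 0, 0, 0.02], [0, 0, 0, 0, 0, 0, 0.02], [0, 0, 0, 0, 0, 0, 0.02], [0, 0, 0, 0, 0, 0, 0.02]],
  ],
  squeeze=50,
)

```text
t: 6.33
tool_pos: [0.5448, 0.245, 0.0702]
tool_rot: [2.108, 0.242, -2.097]
contact_force: [-0.8, 0.9, -0.6]
opening: 0.0337
```

arm_command(
  plan=[
    [[-0.004, 0, 0, 0, 0, 0, 0.02], [-0.005, 0, 0, 0, 0, 0, 0.02], [-0.005, 0, 0, 0, 0, 0, 0.02], [-0.005, 0, 0, 0, 0, 0, 0.02], [-0.003, 0, 0, 0, 0, 0, 0.02], [0, 0, 0, 0, 0, 0, 0.02]],
  ],
)

```text
t: 6.83
tool_pos: [0.5448, 0.245, 0.0903]
tool_rot: [2.111, 0.242, -2.095]
contact_force: [2.9, 2.0, 0.1]
opening: 0.0341
```

```bash
python3 look.py pics/e.png
```

```text
[0.5448 0.245  0.0903] [2.9 2.  0.1] 0.0341 6.83
wrist 0.85 [0.5438 0.2423 0.1197] (326, 350) tool-frame [-0.0294  0.0024  0.0013]
top 0.58 [0.5929 0.1109 0.0943] (296, 184) tool-frame [-0.0042  0.1415 -0.0168]
side 0.61 [0.594  0.1084 0.0992] (272, 240) tool-frame [-0.0091  0.1442 -0.0174]
```

View pics/e.png

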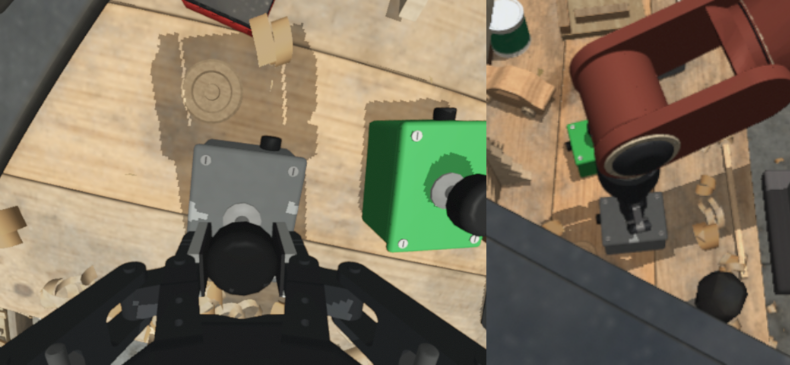

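The knob is gripped with its stem showing, and the network puts its top at 0.1197 (0.120 means out). I nudge it up a little against the stop and hold.

arm_command(
  plan=[
    [[-0.002, 0, 0, 0, 0, 0, 0.02], [0, 0, 0, 0, 0, 0, 0.02], [0, 0, 0, 0, 0, 0, 0.02], [0, 0, 0, 0, 0, 0, 0.02], [0, 0, 0, 0, 0, 0, 0.02], [0, 0, 0, 0, 0, 0, 0.02], [0, 0, 0, 0, 0, 0, 0.02], [0, 0, 0, 0, 0, 0, 0.02], [0, 0, 0, 0, 0, 0, 0.02], [0, 0, 0, 0, 0, 0, 0.02], [0, 0, 0, 0, 0, 0, 0.02], [0, 0, 0, 0, 0, 0, 0.02], [0, 0, 0, 0, 0, 0, 0.02], [0, 0, 0, 0, 0, 0, 0.02], [0, 0, 0, 0, 0, 0, 0.02], [0, 0, 0, 0, 0, 0, 0.02], [0, 0, 0, 0, 0, 0, 0.02]],
  ],
)

```text
t: 8.55
tool_pos: [0.5448, 0.245, 0.0904]
tool_rot: [2.113, 0.243, -2.094]
contact_force: [2.6, 2.0, -5.2]
opening: 0.0336
```

Run:
```python
from h import *
M=T('wrist');get_image('wrist')
for d in mark_of('wrist','extractor_top'): print(d['conf'],w(M,d['at']))
```

```text
0.84 [0.5451 0.2449 0.1201]
```

The arm could not rise further and feels 5 N downward, so the knob is at its outer stop. It has been out for over 1.5 s, so I push it back in.

arm_command(
  plan=[
    [[0.004, 0, 0, 0, 0, 0, 0.02], [0.005, 0, 0, 0, 0, 0, 0.02], [0.005, 0, 0, 0, 0, 0, 0.02], [0.005, 0, 0, 0, 0, 0, 0.02], [0.003, 0, 0, 0, 0, 0, 0.02], [0.001, 0, 0, 0, 0, 0, 0.02], [0, 0, 0, 0, 0, 0, 0.02]],
  ],
)

```text
t: 9.23
tool_pos: [0.5449, 0.245, 0.0703]
tool_rot: [2.109, 0.242, -2.096]
contact_force: [-1.6, 0.1, -0.2]
opening: 0.0335
```

Run:
```python
from h import *
M=T('wrist');get_image('wrist')
for d in mark_of('wrist','extractor_top'): print(d['conf'],w(M,d['at']))
```

```text
0.77 [0.5449 0.2414 0.1039]
```

Tool height is back at its grasp value (0.0703 against 0.0702). I release and rise.

arm_command(
  plan=[
    [[0, 0, 0, 0, 0, 0, 0.085], [0, 0, 0, 0, 0, 0, 0.085], [0, 0, 0, 0, 0, 0, 0.085], [0, 0, 0, 0, 0, 0, 0.085], [0, 0, 0, 0, 0, 0, 0.085], [0, 0, 0, 0, 0, 0, 0.085], [0, 0, 0, 0, 0, 0, 0.085], [0, 0, 0, 0, 0, 0, 0.085], [-0.01, 0, 0, 0, 0, 0, 0.085], [-0.02, 0, 0, 0, 0, 0, 0.085], [-0.025, 0, 0, 0, 0, 0, 0.085], [-0.025, 0, 0, 0, 0, 0, 0.085], [-0.025, 0, 0, 0, 0, 0, 0.085], [-0.015, 0, 0, 0, 0, 0, 0.085], [0, 0, 0, 0, 0, 0, 0.085], [0, 0, 0, 0, 0, 0, 0.085]],
  ],
)

```text
t: 10.67
tool_pos: [0.5435, 0.2439, 0.197]
tool_rot: [2.11, 0.241, -2.096]
contact_force: [0.6, -0.1, -0.7]
opening: 0.0848
```

```bash
python3 look.py pics/f.png
python3 - <<'E'
from h import *
for c in ['side','top']:
    M=T(c);get_image(c)
    for d in mark_of(c,'lamp_top'): print(c,d['conf'],w(M,d['at']))
E
```

```text
[0.5435 0.2439 0.197 ] [ 0.6 -0.1 -0.7] 0.0848 10.67
wrist 0.92 [0.5442 0.244  0.099 ] (319, 245) tool-frame [0.098  0.0002 0.    ]
wrist 0.92 [0.5925 0.1124 0.0985] (519, 220) tool-frame [ 0.0984  0.1393 -0.0176]
top 0.63 [0.5937 0.1151 0.0971] (294, 184) tool-frame [ 0.0998  0.1369 -0.0194]
top 0.56 [0.5431 0.2483 0.1014] (210, 215) tool-frame [ 0.0956 -0.0042  0.0001]
side 0.49 [0.5421 0.2419 0.1011] (301, 308) tool-frame [0.0959 0.0018 0.0025]
side 0.49 [0.5942 0.1077 0.0957] (272, 240) tool-frame [ 0.1012  0.1442 -0.0182]
top 0.51 [ 0.5078 -0.0675  0.0999]
```

View pics/f.png

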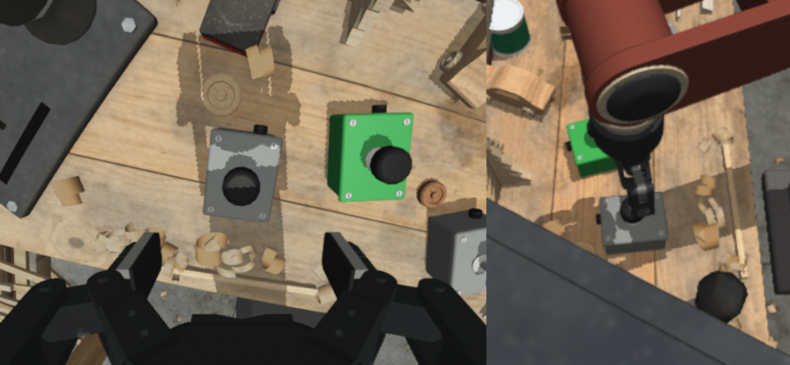

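The knob is in at (319,245): three cameras put its top at 0.099 to 0.101. The lamp knob reads 0.100, so it is in, and the gripper is clear. Handing in.

```bash
python3 -c "
from station import finish_job; print(finish_job())"
```

```text
the job is handed in; nothing more can be done
None
```

I gave the dust extractor its burst and handed the job in at about 11 s of the 35 s allowed. The hand-in reports no verdict.

- **Out:** I gripped the round knob on the grey box at about (0.544, 0.244) and pulled it to its outer stop. Its top read 0.120 m, and pulling further only met about 5 N of resistance. It stayed out for more than 1.5 s.
- **Back in:** I pushed it in, released it and rose clear. In the last check, three cameras put its top at 0.099–0.101 m, where 0.100 m means fully in. There was no contact force and the gripper was open about 97 mm above the knob.
- **Lamp and look-alike:** I did not go near the lamp's bar knob; its top read 0.100 m, so it is in. That final reading came from the top camera only, as the side camera did not report it. I left the green look-alike alone.

**Readings that disagreed:**
- The grip opening read about 34 mm on the 36 mm head.
- While the knob was still gripped after the push, the wrist camera read 0.104 m. That is within its error, and the reading after release was 0.099 m.

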